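Clear the drying box and crack its stuck lid ajar

TASK

Two closed parts cases are standing on the lid of the drying box: stack the green one squarely on the grey case on the table, then the red one squarely on the green. Then grasp the lid (it has an orange grip block), pull until the sticky seal lets go, and keep the lid slightly ajar, front edge about four centimetres up, without ever letting it fly wide open; your program finishes while still holding the lid there. Leave the model house, spray can, paper cup and paint jar where they stand.

Things in the scene. Friction and masses are not known exactly. Their poses are not given: they have to be found in the camera images.
- green_case_mid (a point): centre of the loose closed green parts case, a rigid box 90 (its x) x 60 (its y) x 40 mm high (z), 0.15 to 0.31 kg; at the start it stands on one half of the box's lid
- red_case_mid (a point): centre of the loose closed red parts case, same size and mass range, on the other half of the lid (which half is which varies)
- base_case_mid (a point): centre of the loose closed grey parts case, same size, about 0.5 kg, standing on the table beside the box: the foot of the column
- lid_grip (a point): centre of the orange grip block fixed upright on top of the blue lid, near the middle of its front edge. The block is 26 x 26 x 40 mm high. The point turns with the lid: at lid angle 0 its z is up and its -x points to the front of the box, y runs along the front edge. The top of the shut lid lies 20 mm below this point (110.5 mm above the table); the lid's front edge lies 23 mm in front of it
- lid_hinge (a point): centre of the lid's hinge line, on the back top edge of the white drying box. Fixed to the box; the hinge line runs along its y axis (level, parallel to the front edge), its -x points to the front. The grip block's centre is 180 mm in front of it and 30 mm above it when shut. Box, fixed to the table: 200 deep x 230 wide x 100 mm high; lid 206 x 236 x 10 mm, about 0.6 kg
- lid (a joint): angle of the lid in rad, 0 shut, grows as the front edge rises (0.2 is about 40 mm at the front edge), stop at 0.65. The seal holds it with about 11 to 12 N upward pull at the grip block; the peak comes within the first few mm and is gone by about 0.08 rad (14 mm at the block), after which only the lid's weight is felt (about 4 N at the block). A lid let go falls shut again
- model_house: bystander: loose brick-red model house with grey roof, 98 x 66 mm, 78 mm high; origin under its centre
- spray_can: bystander: white and orange spray can, 52 mm across, 180 mm high; origin under its centre
- paper_cup: bystander: paper cup of paint with red stripes, 76 mm across, 90 mm high; origin under its centre
- paint_jar: bystander: small jar of paint with black cap, 56 mm across, 65 mm high; origin under its centre
There are look-alikes about, which are no part of the job. What is meant by the part that bears red_case_mid is not blue or purple, and is the larger of those in its own colour.

How it is judged:
By the outcome, as a careful person would: the job done as asked, in the order asked, and still so for the second after the job is handed in, while the arm keeps its last pose, push and grip.
It also fails if it takes over 72 s, if anything falls off the work surface, if the arm or the gripper's body presses on something with over 40 N, if the wrist force passes 120 N, or if a joint passes its speed limit or range.

ROBOT

A 6-joint arm with a two-finger parallel gripper is mounted at the origin on the work surface. World frame = base frame: x ahead of the robot, y to its left, z up, the work surface at z = 0. Lengths are in m, angles in degrees, forces in N, time in s.
With the tool pointing down it reaches from about 0.3 to 0.85 m from the base axis. Payload 5.4 kg.
Tool frame: the origin (TCP) lies midway between the tips of the shut fingers; the grasp point (between the pads) lies 19 mm behind it; z points along the fingers, y is the line along which they close (so a half turn about z gives the same grasp; the last joint's range is limited). The gripper opens to 85 mm and grips with 20 to 120 N. Pads are 22 mm wide; open, the fingers measure 114 mm over their backs; the gripper's body (76 mm by 85 mm) begins 54 mm behind the grasp point. The pads swing forward as they close: fully open they stand 13 mm farther back than shut.
Start: joints at [59.868, 9.076, 91.501, -0, 79.423, -12.038], TCP at [0.179, 0.547, 0.198] pointing down, gripper open.
Joint ranges: [-166.64, 166.64], [-54.1, 131.32], [10.49, 154.53], [-73.88, 253.88], [9.74, 151.15], [-171.62, 171.62]. Speed limits (degrees/s): [147.25, 147.25, 180, 180, 180, 180].

INTERFACE

Orientations are given as [roll, pitch, yaw] about the fixed x, y, z axes, in that order (R = Rz(yaw) Ry(pitch) Rx(roll)).
In Python, from station import arm gives the robot as it stands.
- The arm moves only by the tool send_rows, never from a script. Its argument "deltas" is a list of rows, each a list of 6 numbers: the shift along the tool's x, y, z in units of 60 mm (1.0 is 60 mm), then the turn, a rotation vector about the tool's x, y, z in units of 10 degrees (1.0 is 10 degrees). In form: [[x, y, z, rx, ry, rz], ...]. A call has exactly 8 rows; each row is the pose to reach, as a shift and turn from the pose commanded when the call began, along the tool's axes at that moment; what a row does not reach only later rows make up. A row lasts 1/8 s, in which the tool goes at most 62.5 mm and 10.7 degrees, less where a joint would pass 70% of its speed; a pose out of reach is approached as far as the arm can. A call with a gripper value outside its range is refused whole. "fingers" is the opening, from -1 (shut) to 1 (fully open), so that 0 is half open, set as the call begins (left out, the last holds). The fingers move at their own pace and stop on an object; "newtons" is the grip in N (left out, the last holds). Time passes only in rows, so rows that repeat a pose let the fingers close, or fill a call up. It gives the time, the measured TCP pose, the force, the opening and the grip force at its end, in the units of the state.
- arm.state(): the state, without advancing time (a new reading comes with each control period).
- arm.snapshot(name): name is "scene" or "top" or "wrist"; returns the picture (384x512x3 uint8, red, green, blue); there is no depth.
- arm.camera_model(name): a dict with "intrinsics" (3x3 intrinsics, pixels), "cam_to_world" (4x4, takes a point from camera to world coordinates). Camera axes: x right, y down, z forward; pixel columns grow to the right and rows downward; lengths in m; the calibration is good to about 2 mm. A picture is of the moment at which its call begins: read the wrist's pose just before it. camera_model takes no time and is no camera call; for the wrist camera it gives the pose at the moment of the call.
- arm.sign_off(): hands the job in; it is judged then, once.
The state is a dict: "clock": time; "joints": joint angles; "joint_velocities": joint speeds; "tau": joint torques, N m; "ee_pos": TCP position; "ee_rot": TCP orientation; "ft_force": force on the tool from outside, world axes, zero at the start; "moment": the same for the moment, N m; "width": finger opening in m; "grip_force": force on a finger pad.
Only numpy, scipy, OpenCV 4.12 (cv2) and the standard library are available. Lean on these libraries where they do the work, as an engineer would, in place of code of your own. Each camera call takes 0.05 s, during which the arm holds its last target. There are 200 camera calls.

## Working session

There is one attempt and no reset: what is moved stays moved. The work goes in short steps, Python scripts to look and compute and a tool call to move; the robot and the scene stay as the last step left them, time stands still between calls to the robot, and variables do not carry over. Pictures are saved under pics/ and viewed, at most 10 in all, crops included, and the job is handed in when it is done.

Besides the shell and the picture viewer there is one more tool, called by a JSON object that holds its "method" and its "body", one argument or row to a line. send_rows: Moves the arm, as the interface text tells. Its arguments: {"type":"object","properties":{"deltas":{"type":"array"},"fingers":{"type":"number"},"newtons":{"type":"number"}},"required":["deltas"]}

```bash
mkdir -p pics
python3 - <<'E'
from station import arm
import cv2,numpy as np
np.set_printoptions(precision=4,suppress=True)
for n in("scene","top"):
    cv2.imwrite(f"pics/{n}0.png",cv2.cvtColor(arm.snapshot(n),cv2.COLOR_RGB2BGR))
    c=arm.camera_model(n);print(n,np.array(c["intrinsics"]),np.array(c["cam_to_world"]))
s=arm.state();print({k:np.round(v,3) for k,v in s.items()})
E
```

```text
scene [[375.2352   0.     248.1855]
 [  0.     375.2352 191.6489]
 [  0.       0.       1.    ]] [[ 0.8861  0.4032 -0.2287  0.8503]
 [ 0.4636 -0.7674  0.443  -0.519 ]
 [ 0.0031 -0.4986 -0.8669  1.074 ]
 [ 0.      0.      0.      1.    ]]
top [[445.5958   0.     262.4587]
 [  0.     445.5958 198.2564]
 [  0.       0.       1.    ]] [[-0.0095 -0.9836  0.1804  0.3179]
 [-0.9999  0.0067 -0.0158 -0.0004]
 [ 0.0144 -0.1805 -0.9835  1.6211]
 [ 0.      0.      0.      1.    ]]
{'clock': np.float64(0.1), 'joints': array([ 59.87 ,   9.11 ,  91.567,   0.001,  79.425, -12.037]), 'joint_velocities': array([ 0.02 , -0.106, -0.141, -0.068, -0.007,  0.007]), 'tau': array([ -0.   , -39.699, -33.234,  -0.   ,   0.004,   0.   ]), 'ee_pos': array([0.178, 0.546, 0.197]), 'ee_rot': array([-179.901,   -0.022,  161.907]), 'ft_force': array([-0.205,  0.485,  0.48 ]), 'moment': array([ 0.003,  0.028, -0.05 ]), 'grip_force': np.float64(0.0), 'width': np.float64(0.085)}
```

View pics/scene0.png

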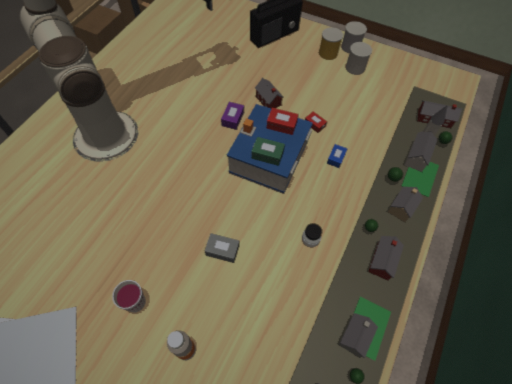

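View pics/top0.png

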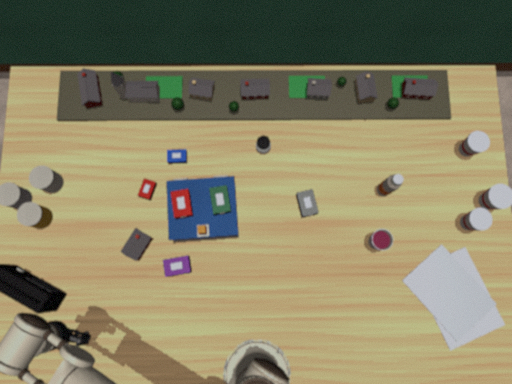

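The scene view shows the lidded box with the red and green cases on it. In the top view:
- **Red:** the large red case is at (181,203). The small red look-alike on the table is at (147,189).
- **Other look-alikes:** purple is at (177,266) and blue at (177,156).
- **Green, grey and grip:** the green case is at (220,200), the grey foot at (307,203) and the orange grip at (203,230).

I choose the large red case on the lid, and will check that in a close crop.

```bash
cat > h.py <<'E'
from station import arm
import cv2,numpy as np
from scipy.spatial.transform import Rotation as R
np.set_printoptions(precision=4,suppress=True)
HSV={'red':[((0,130,60),(6,255,255)),((172,130,60),(180,255,255))],'green':[((50,80,25),(90,255,255))],
'orange':[((8,140,120),(20,255,255))],'grey':[((0,0,40),(180,45,150))],'blue':[((105,120,30),(125,255,255))]}
def cast(c,px,z):
    K=np.array(c["intrinsics"]);T=np.array(c["cam_to_world"])
    d=np.c_[px,np.ones(len(px))]@np.linalg.inv(K).T@T[:3,:3].T
    return T[:3,3]+d*((z-T[2,3])/d[:,2])[:,None]
def proj(c,P):
    T=np.linalg.inv(np.array(c["cam_to_world"]));q=(np.atleast_2d(P)@T[:3,:3].T+T[:3,3])@np.array(c["intrinsics"]).T
    return q[:,:2]/q[:,2:]
def blobs(img,col,z,c,roi=None,amin=60,fill=True):
    """contours of a colour, cast to plane z, min-area rect in world mm"""
    h=cv2.cvtColor(img,cv2.COLOR_RGB2HSV);m=sum(cv2.inRange(h,a,b) for a,b in HSV[col])
    if roi: k=np.zeros_like(m);k[roi[1]:roi[3],roi[0]:roi[2]]=1;m=m*k
    out=[]
    for q in cv2.findContours(m,cv2.RETR_EXTERNAL,cv2.CHAIN_APPROX_NONE)[0]:
        if cv2.contourArea(q)<amin: continue
        p=q[:,0].astype(float)
        w=cast(c,p,z)[:,:2]
        (cx,cy),(a,b),t=cv2.minAreaRect((w*1000).astype(np.float32))
        if a<b:a,b,t=b,a,t+90
        out.append((col,'px',p.mean(0).round(0),'mm',np.round([cx,cy],1),'size',np.round([a,b],1),'long axis deg',round((t+90)%180-90,1)))
    return out
E
python3 - <<'E'
from h import *
im=arm.snapshot("top");c=arm.camera_model("top")
for col,z,roi in(('red',.1505,(130,170,240,240)),('green',.1505,(165,178,240,240)),('orange',.1505,(165,178,240,245)),('grey',.04,(285,180,330,225)),('blue',.1105,(160,170,245,250))):
    for b in blobs(im,col,z,c,roi,amin=20):print(*b)
cv2.imwrite("pics/crop1.png",cv2.resize(cv2.cvtColor(im[140:280,110:330],cv2.COLOR_RGB2BGR),None,fx=3.5,fy=3.5,interpolation=2))
E
```

```text
red px [181. 203.] mm [573.  247.4] size [90.8 60.6] long axis deg 9.5
red px [147. 189.] mm [622.9 364.2] size [60.8 42.3] long axis deg -18.9
green px [220. 199.] mm [584.3 119.5] size [90.9 58.2] long axis deg 9.5
orange px [202. 229.] mm [485.5 176.9] size [20.3 19.8] long axis deg 0.8
grey px [307. 203.] mm [ 590.4 -186.5] size [91.7 60.6] long axis deg 12.5
blue px [202. 209.] mm [563.8 183.9] size [228.9 201.5] long axis deg -86.2
```

View pics/crop1.png

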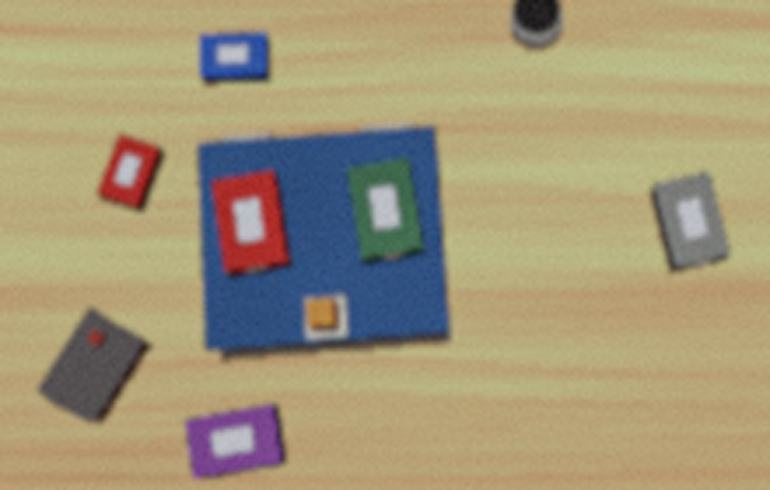

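The crop confirms it. The big red case on the lid at about (250,222) measures 91x61 mm, while the look-alike at (130,172) is only 61x42. Green is at (386,208), grey at (690,218) and the grip at (321,313). I'm moving to a hover above the lid.

{"method": "send_rows", "body": {
  "deltas": [
    [-0.2, -0.1, -0.3, 0, 0, 0],
    [-0.6, -0.3, -0.8, 0, 0, 0],
    [-1.2, -0.6, -1.3, 0, 0, 0],
    [-1.9, -1.0, -1.7, 0, 0, 0],
    [-2.6, -1.4, -1.9, 0, 0, 0],
    [-3.3, -1.8, -2.0, 0, 0, 0],
    [-4.0, -2.2, -2.1, 0, 0, 0],
    [-4.7, -2.6, -2.2, 0, 0, 0]
  ],
  "fingers": 1,
  "newtons": 50
}}

```text
clock: 1.15
ee_pos: [0.3994, 0.3087, 0.3316]
ee_rot: [179.9, 0.1, 161.9]
ft_force: [0.8, 1.7, -0.5]
width: 0.0851
grip_force: 0.0
```

{"method": "send_rows", "body": {
  "deltas": [
    [-0.7, -0.35, -0.1, 0, 0, -0.4],
    [-1.4, -0.7, -0.2, 0, 0, -0.9],
    [-2.0, -1.0, -0.3, 0, 0, -1.5],
    [-2.4, -1.2, -0.4, 0, 0, -2.1],
    [-2.65, -1.3, -0.45, 0, 0, -2.6],
    [-2.75, -1.4, -0.5, 0, 0, -2.76],
    [-2.75, -1.4, -0.5, 0, 0, -2.76],
    [-2.75, -1.4, -0.5, 0, 0, -2.76]
  ]
}}

```text
clock: 2.15
ee_pos: [0.5287, 0.1795, 0.3605]
ee_rot: [180.0, 0.0, -170.5]
ft_force: [0.2, 0.2, -0.6]
width: 0.0857
grip_force: 0.0
```

```bash
cat >> h.py <<'E'
def go(pos,yaw,s=None):
    """delta row (units of send_rows) from the present pose to a tool-down pose"""
    s=s or arm.state();M=R.from_euler('xyz',s['ee_rot'],degrees=True)
    t=R.from_euler('xyz',[180,0,yaw],degrees=True)
    return np.round(np.r_[M.inv().apply(np.array(pos)-s['ee_pos'])/.06,(M.inv()*t).as_rotvec(degrees=True)/10],3)
def st():
    s=arm.state();print(round(s['clock'],2),'pos',s['ee_pos'],'rot',np.round(s['ee_rot'],2),'F',np.round(s['ft_force'],1),'w',round(float(s['width']),4),'g',round(float(s['grip_force']),1));return s
def look(specs,save=None,amin=300):
    c=arm.camera_model("wrist");im=arm.snapshot("wrist")
    for col,z in specs:
        for b in blobs(im,col,z,c,None,amin):print(*b)
    if save:cv2.imwrite(f"pics/{save}.png",cv2.cvtColor(im,cv2.COLOR_RGB2BGR))
    return im,c
E
python3 - <<'E'
from h import *
s=st();im,c=look([('red',.1505),('green',.1505),('orange',.1505),('blue',.1105)],'w1')
print(np.array(c['cam_to_world']),np.array(c['intrinsics'])[0])
print(go([.584,.1195,.25],189.5,s))
E
```

```text
2.15 pos [0.5287 0.1795 0.3605] rot [ 180.      0.04 -170.53] F [ 0.2  0.2 -0.6] w 0.0857 g 0.0
red px [354. 217.] mm [603.2 341.6] size [51.7 34.7] long axis deg -19.4
red px [299. 191.] mm [573.5 249.1] size [89.4 59.8] long axis deg 9.6
green px [ 89. 373.] mm [977.2 -61.3] size [117.3  55. ] long axis deg -80.5
green px [212. 186.] mm [585.4 120.6] size [88.2 59.6] long axis deg 9.4
blue px [291. 266.] mm [723.3 271.2] size [57.8 38.2] long axis deg -88.2
blue px [257. 167.] mm [564.7 184.8] size [232.7 203.7] long axis deg -86.2
[[-0.1639  0.9486  0.2707  0.4598]
 [ 0.9865  0.1578  0.0445  0.168 ]
 [-0.0005  0.2744 -0.9616  0.537 ]
 [ 0.      0.      0.      1.    ]] [272.157    0.     257.4848]
[-0.743 -1.138  1.843  0.     0.004 -0.003]
```

View pics/w1.png

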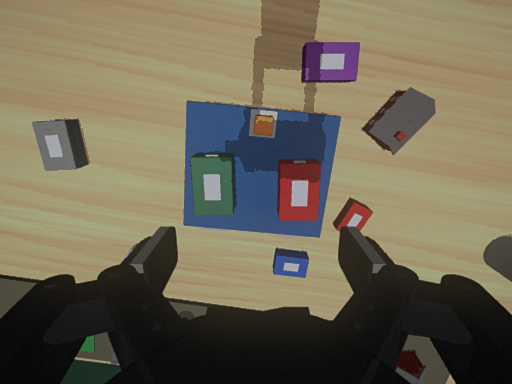

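The wrist view shows green at (212,186), red at (299,191), the grip at (264,125) and grey at (60,145). They agree with the top camera to 2 mm. Next I grasp green.

{"method": "send_rows", "body": {
  "deltas": [
    [-0.2, -0.3, 0.3, 0, 0, 0],
    [-0.5, -0.7, 0.9, 0, 0, 0],
    [-0.7, -1.0, 1.6, 0, 0, 0],
    [-0.76, -1.13, 2.3, 0, 0, 0],
    [-0.76, -1.13, 2.9, 0, 0, 0],
    [-0.76, -1.13, 3.4, 0, 0, 0],
    [-0.76, -1.13, 3.7, 0, 0, 0],
    [-0.76, -1.13, 3.8, 0, 0, 0]
  ]
}}

```text
clock: 3.2
ee_pos: [0.5844, 0.1199, 0.1303]
ee_rot: [180.0, -0.1, -170.5]
ft_force: [-0.4, 0.8, 0.2]
width: 0.0851
grip_force: 0.0
```

{"method": "send_rows", "body": {
  "deltas": [
    [0, 0, 0.1, 0, 0, 0],
    [0, 0, 0.2, 0, 0, 0],
    [0, 0, 0.28, 0, 0, 0],
    [0, 0, 0.3, 0, 0, 0],
    [0, 0, 0.3, 0, 0, 0],
    [0, 0, 0.3, 0, 0, 0],
    [0, 0, 0.3, 0, 0, 0],
    [0, 0, 0.3, 0, 0, 0]
  ]
}}

```text
clock: 4.2
ee_pos: [0.5852, 0.1202, 0.114]
ee_rot: [-180.0, 0.0, -170.5]
ft_force: [-0.2, 0.2, -0.2]
width: 0.0852
grip_force: 0.0
```

{"method": "send_rows", "body": {
  "deltas": [
    [0, 0, 0, 0, 0, 0],
    [0, 0, 0, 0, 0, 0],
    [0, 0, 0, 0, 0, 0],
    [0, 0, 0, 0, 0, 0],
    [0, 0, 0, 0, 0, 0],
    [0, 0, 0, 0, 0, 0],
    [0, 0, 0, 0, 0, 0],
    [0, 0, 0, 0, 0, 0]
  ],
  "fingers": 0.2,
  "newtons": 40
}}

```text
clock: 5.2
ee_pos: [0.5851, 0.1202, 0.1139]
ee_rot: [-180.0, -0.0, -170.5]
ft_force: [-1.0, 0.0, -0.4]
width: 0.0513
grip_force: 0.0
```

The fingers read 51 mm with no grip force, which doesn't fit a 60 mm case. I'm looking before doing anything else.

Run:
```python
from h import *
st();look([],'w2')
im=arm.snapshot("scene");cv2.imwrite("pics/s2.png",cv2.resize(cv2.cvtColor(im[80:200,200:360],cv2.COLOR_RGB2BGR),None,fx=4,fy=4,interpolation=2))
b=cv2.imread("pics/w2.png");a=cv2.resize(cv2.imread("pics/s2.png"),(400,300));cv2.imwrite("pics/m2.png",np.hstack([a,cv2.resize(b,(400,300))]))
```

```text
5.2 pos [0.5851 0.1202 0.1139] rot [-180.     -0.   -170.49] F [-1.   0.  -0.4] w 0.0513 g 0.0
```

View pics/m2.png

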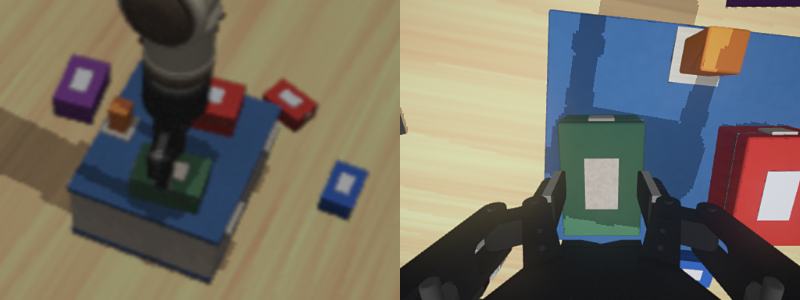

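The wrist view shows the pads on either side of the green case, at about x = 563 and 643. I'll command a tighter close and see whether force builds.

{"method": "send_rows", "body": {
  "deltas": [
    [0, 0, 0, 0, 0, 0],
    [0, 0, 0, 0, 0, 0],
    [0, 0, 0, 0, 0, 0],
    [0, 0, 0, 0, 0, 0],
    [0, 0, 0, 0, 0, 0],
    [0, 0, 0, 0, 0, 0],
    [0, 0, 0, 0, 0, 0],
    [0, 0, 0, 0, 0, 0]
  ],
  "fingers": -1,
  "newtons": 40
}}

```text
clock: 6.3
ee_pos: [0.5876, 0.1204, 0.1171]
ee_rot: [-180.0, 0.3, -170.5]
ft_force: [-0.1, 0.6, 10.6]
width: -0.0003
grip_force: 5.0
```

Run:
```python
from h import *
st();look([],'w3')
a=cv2.imread("pics/w3.png");b=cv2.imread("pics/w2.png");cv2.imwrite("pics/m3.png",np.hstack([x[100:300,130:390] for x in (b,a)]))
```

```text
6.3 pos [0.5876 0.1204 0.1171] rot [-179.96    0.35 -170.49] F [-0.1  0.6 10.6] w -0.0003 g 5.0
```

View pics/m3.png

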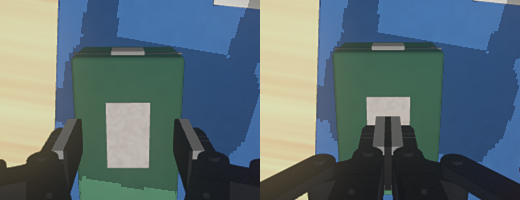

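The fingers have shut over the top of the case, not around it. I'm checking where the tips really are by projecting the TCP and other heights into the wrist image.

Run:
```python
from h import *
s=st();c=arm.camera_model("wrist")
for z in(.117,.13,.1505,.17):print(z,proj(c,[s['ee_pos'][0],s['ee_pos'][1],z]))
im,c=look([('green',.1505),('red',.1505),('blue',.1105)])
T=np.array(c['cam_to_world']);print(T[:3,3])
im=arm.snapshot("top");ct=arm.camera_model("top")
```

```text
6.35 pos [0.5876 0.1204 0.1171] rot [-179.96    0.35 -170.49] F [ 0.4  0.8 10.2] w -0.0 g 5.0
0.117 [[257.6833 209.639 ]]
0.13 [[257.6721 217.1574]]
0.1505 [[257.6509 231.4446]]
0.17 [[257.6252 248.8133]]
green px [257. 203.] mm [573.1 119.3] size [67.1 57.4] long axis deg 8.8
red px [471. 239.] mm [573.3 244.3] size [92.7 65.7] long axis deg 11.4
red px [432. 197.] mm [560.1 208.6] size [92.  49.9] long axis deg -19.6
blue px [194. 239.] mm [622.   80.5] size [33.8 16.8] long axis deg 5.3
blue px [346. 122.] mm [553.2 177. ] size [219.7 179.2] long axis deg -86.3
[0.5177 0.1089 0.2932]
```

The evidence agrees: the shut tips touched the case top (0.1505) while the reported TCP z was 0.117. In the first wrist view the open pads (164 px apart) also came out about 35 mm nearer the camera than stated. So the real tips sit about 33 mm behind the reported TCP, and I'll correct all heights by that. I'm rising, opening, and re-measuring green.

{"method": "send_rows", "body": {
  "deltas": [
    [0, 0, -0.2, 0, 0, 0],
    [0, 0, -0.5, 0, 0, 0],
    [0, 0, -0.9, 0, 0, 0],
    [0, 0, -1.3, 0, 0, 0],
    [0, 0, -1.6, 0, 0, 0],
    [0, 0, -1.7, 0, 0, 0],
    [0, 0, -1.7, 0, 0, 0],
    [0, 0, -1.7, 0, 0, 0]
  ],
  "fingers": 1
}}

```text
clock: 7.45
ee_pos: [0.5844, 0.1202, 0.2146]
ee_rot: [180.0, -0.1, -170.5]
ft_force: [0.1, 0.0, 0.1]
width: 0.0854
grip_force: 0.0
```

Run:
```python
from h import *
s=st();im,c=look([('red',.1505),('green',.1505),('blue',.1105)],'w4')
im=arm.snapshot("top");ct=arm.camera_model("top")
for b in blobs(im,'green',.1505,ct,(165,178,240,240)):print(*b)
print(go([.585,.120,.081],189.5,s))
```

```text
7.45 pos [0.5844 0.1202 0.2146] rot [ 179.98   -0.12 -170.5 ] F [0.1 0.  0.1] w 0.0854 g 0.0
red px [391. 194.] mm [579.8 262. ] size [115.9 107.4] long axis deg -85.3
green px [257. 185.] mm [585.1 120.3] size [89.1 58.8] long axis deg 9.5
blue px [336. 293.] mm [715.3 239.9] size [37.7 32.8] long axis deg 2.0
blue px [395. 247.] mm [648.6 287.4] size [43.3 25.8] long axis deg -80.5
blue px [301. 152.] mm [564.9 184.9] size [233.7 203.7] long axis deg -86.2
green px [215. 206.] mm [565.9 132.5] size [56.5 25.1] long axis deg 9.9
[-0.013 -0.006  2.227  0.002 -0.012  0.   ]
```

View pics/w4.png

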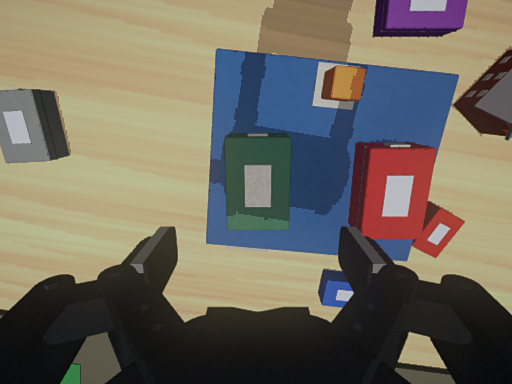

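The wrist view shows green undisturbed at (257,185), red at (396,192) and the grip at (343,83). I'm descending with the corrected height and closing.

{"method": "send_rows", "body": {
  "deltas": [
    [0, 0, 0.3, 0, 0, 0],
    [0, 0, 0.8, 0, 0, 0],
    [0, 0, 1.3, 0, 0, 0],
    [0, 0, 1.7, 0, 0, 0],
    [0, 0, 1.95, 0, 0, 0],
    [0, 0, 2.1, 0, 0, 0],
    [0, 0, 2.2, 0, 0, 0],
    [0, 0, 2.2, 0, 0, 0]
  ]
}}

```text
clock: 8.55
ee_pos: [0.5853, 0.1203, 0.084]
ee_rot: [-180.0, 0.0, -170.5]
ft_force: [0.5, -0.2, -0.2]
width: 0.0858
grip_force: 0.0
```

{"method": "send_rows", "body": {
  "deltas": [
    [0, 0, 0, 0, 0, 0],
    [0, 0, 0, 0, 0, 0],
    [0, 0, 0, 0, 0, 0],
    [0, 0, 0, 0, 0, 0],
    [0, 0, 0, 0, 0, 0],
    [0, 0, 0, 0, 0, 0],
    [0, 0, 0, 0, 0, 0],
    [0, 0, 0, 0, 0, 0]
  ],
  "fingers": -0.2,
  "newtons": 40
}}

```text
clock: 9.55
ee_pos: [0.5858, 0.1204, 0.0849]
ee_rot: [-180.0, 0.1, -170.5]
ft_force: [-0.8, 0.1, 5.9]
width: 0.0594
grip_force: 44.4
```

Green is gripped: width 59.4 mm, grip 44 N. I'm lifting it, carrying it beside the grey case, and looking on the way.

{"method": "send_rows", "body": {
  "deltas": [
    [0, 0, -0.1, 0, 0, 0],
    [0, 0, -0.4, 0, 0, 0],
    [0, 0, -0.8, 0, 0, 0],
    [0, 0, -1.3, 0, 0, 0],
    [0.05, -0.3, -1.8, 0, 0, 0],
    [0.12, -0.7, -2.2, 0, 0, 0],
    [0.2, -1.2, -2.5, 0, 0, 0],
    [0.3, -1.8, -2.7, 0, 0, 0]
  ]
}}

```text
clock: 10.55
ee_pos: [0.5854, 0.0101, 0.248]
ee_rot: [-180.0, 0.1, -170.4]
ft_force: [0.5, -0.7, -1.5]
width: 0.0594
grip_force: 43.8
```

{"method": "send_rows", "body": {
  "deltas": [
    [0.1, -0.6, -0.05, 0, 0, -0.1],
    [0.18, -1.1, -0.05, 0, 0, -0.2],
    [0.24, -1.4, -0.05, 0, 0, -0.3],
    [0.27, -1.6, -0.05, 0, 0, -0.3],
    [0.28, -1.65, -0.05, 0, 0, -0.3],
    [0.28, -1.65, -0.05, 0, 0, -0.3],
    [0.28, -1.65, -0.05, 0, 0, -0.3],
    [0.28, -1.65, -0.05, 0, 0, -0.3]
  ]
}}

```text
clock: 11.55
ee_pos: [0.585, -0.0891, 0.2489]
ee_rot: [180.0, 0.0, -167.5]
ft_force: [-0.2, 0.1, -2.3]
width: 0.0592
grip_force: 43.8
```

Run:
```python
from h import *
s=st();im,c=look([],'w5')
k=proj(c,[.5904,-.1865,.04])[0].astype(int);print(k)
for b in blobs(im,'grey',.04,c,(max(k[0]-60,0),max(k[1]-60,0),k[0]+60,k[1]+60),200):print(*b)
for b in blobs(im,'green',.2505,c,None,300):print(*b)
print(go([.5904,-.1865,.1],192.5,s))
```

```text
11.55 pos [ 0.585  -0.0891  0.2489] rot [ 179.99    0.   -167.45] F [-0.2  0.1 -2.3] w 0.0592 g 43.8
[189 144]
grey px [202. 148.] mm [ 584.1 -161.7] size [113.2  88.8] long axis deg -76.3
green px [260. 235.] mm [614.1 -82.8] size [114.1  92.9] long axis deg 12.5
[ 0.265 -1.604  2.482  0.001  0.     0.005]
```

View pics/w5.png

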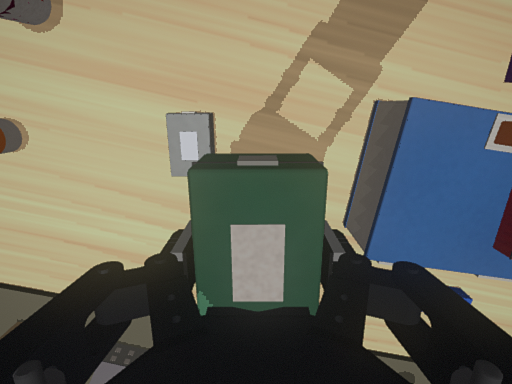

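Green is held squarely at (258,230), and grey is partly hidden at (189,146). I'll use the white labels on both cases to refine the alignment.

```bash
cat >> h.py <<'E'
def label(img,c,z,at,r=35,v=165):
    h=cv2.cvtColor(img,cv2.COLOR_RGB2HSV);m=cv2.inRange(h,(0,0,v),(180,60,255))
    k=np.zeros_like(m);x,y=map(int,at);k[max(y-r,0):y+r,max(x-r,0):x+r]=1;m*=k
    q=max(cv2.findContours(m,cv2.RETR_EXTERNAL,cv2.CHAIN_APPROX_NONE)[0],key=cv2.contourArea)[:,0].astype(float)
    (cx,cy),(a,b),t=cv2.minAreaRect((cast(c,q,z)[:,:2]*1000).astype(np.float32))
    if a<b:a,b,t=b,a,t+90
    return np.round([cx,cy,a,b,(t+90)%180-90],1)
E
python3 - <<'E'
from h import *
im,c=look([])
print('grey',label(im,c,.04,(189,146),22,190))
print('green held',label(im,c,.3144,(258,262),50,130))
im=cv2.cvtColor(cv2.imread('pics/w4.png'),cv2.COLOR_BGR2RGB) # labels: are they centred on the lid cases?
t=arm.snapshot('top');ct=arm.camera_model('top')
print('top grey label',label(t,ct,.04,(307,203),12,170),'red label',label(t,ct,.1505,(181,203),12,170))
E
```

```text
grey [ 592.  -187.8   38.4   23.    12.6]
green held [586.1 -89.   39.5  24.1  12.6]
top grey label [ 606.3 -173.1   42.    18.2  -19.5] red label [575.1 249.9  37.8  23.3   1.4]
```

{"method": "send_rows", "body": {
  "deltas": [
    [0.04, -0.25, 0, 0, 0, 0],
    [0.1, -0.7, 0.1, 0, 0, 0],
    [0.18, -1.15, 0.4, 0, 0, 0],
    [0.24, -1.5, 0.9, 0, 0, 0],
    [0.26, -1.62, 1.5, 0, 0, 0],
    [0.26, -1.62, 2.1, 0, 0, 0],
    [0.26, -1.62, 2.7, 0, 0, 0],
    [0.26, -1.62, 3.2, 0, 0, 0]
  ]
}}

```text
clock: 12.7
ee_pos: [0.5902, -0.1889, 0.0552]
ee_rot: [180.0, -0.1, -167.5]
ft_force: [-0.4, -0.4, -2.4]
width: 0.0594
grip_force: 43.9
```

{"method": "send_rows", "body": {
  "deltas": [
    [0, 0, 0.2, 0, 0, 0],
    [0, 0, 0.35, 0, 0, 0],
    [0, 0, 0.42, 0, 0, 0],
    [0, 0, 0.48, 0, 0, 0],
    [0, 0, 0.54, 0, 0, 0],
    [0, 0, 0.6, 0, 0, 0],
    [0, 0, 0.6, 0, 0, 0],
    [0, 0, 0.6, 0, 0, 0]
  ]
}}

```text
clock: 13.7
ee_pos: [0.5909, -0.188, 0.021]
ee_rot: [-180.0, 0.0, -167.5]
ft_force: [-0.1, 0.8, -1.5]
width: 0.0593
grip_force: 43.8
```

{"method": "send_rows", "body": {
  "deltas": [
    [0, 0, 0.03, 0, 0, 0],
    [0, 0, 0.05, 0, 0, 0],
    [0, 0, 0.07, 0, 0, 0],
    [0, 0, 0.09, 0, 0, 0],
    [0, 0, 0.1, 0, 0, 0],
    [0, 0, 0.1, 0, 0, 0],
    [0, 0, 0.1, 0, 0, 0],
    [0, 0, 0.1, 0, 0, 0]
  ]
}}

```text
clock: 14.7
ee_pos: [0.5909, -0.188, 0.015]
ee_rot: [-180.0, 0.0, -167.5]
ft_force: [0.1, 0.6, -1.3]
width: 0.0593
grip_force: 43.8
```

{"method": "send_rows", "body": {
  "deltas": [
    [0, 0, 0.02, 0, 0, 0],
    [0, 0, 0.03, 0, 0, 0],
    [0, 0, 0.04, 0, 0, 0],
    [0, 0, 0.05, 0, 0, 0],
    [0, 0, 0.06, 0, 0, 0],
    [0, 0, 0.06, 0, 0, 0],
    [0, 0, 0.06, 0, 0, 0],
    [0, 0, 0.06, 0, 0, 0]
  ]
}}

```text
clock: 15.7
ee_pos: [0.591, -0.1881, 0.0144]
ee_rot: [-180.0, -0.0, -167.5]
ft_force: [-9.2, 4.1, 17.6]
width: 0.0593
grip_force: 46.4
```

Contact came at the expected height. I'm easing off the push, opening and rising.

{"method": "send_rows", "body": {
  "deltas": [
    [0, 0, -0.03, 0, 0, 0],
    [0, 0, -0.04, 0, 0, 0],
    [0, 0, -0.045, 0, 0, 0],
    [0, 0, -0.045, 0, 0, 0],
    [0, 0, -0.045, 0, 0, 0],
    [0, 0, -0.045, 0, 0, 0],
    [0, 0, -0.045, 0, 0, 0],
    [0, 0, -0.045, 0, 0, 0]
  ]
}}

```text
clock: 16.7
ee_pos: [0.5911, -0.1881, 0.0145]
ee_rot: [-180.0, 0.0, -167.5]
ft_force: [-2.9, 1.4, 5.4]
width: 0.0593
grip_force: 44.9
```

{"method": "send_rows", "body": {
  "deltas": [
    [0, 0, 0, 0, 0, 0],
    [0, 0, 0, 0, 0, 0],
    [0, 0, 0, 0, 0, 0],
    [0, 0, 0, 0, 0, 0],
    [0, 0, -0.2, 0, 0, 0],
    [0, 0, -0.6, 0, 0, 0],
    [0, 0, -1.2, 0, 0, 0],
    [0, 0, -1.9, 0, 0, 0]
  ],
  "fingers": 1
}}

```text
clock: 17.7
ee_pos: [0.5905, -0.1878, 0.1295]
ee_rot: [180.0, -0.0, -167.5]
ft_force: [0.5, 1.4, -0.1]
width: 0.0852
grip_force: 0.0
```

{"method": "send_rows", "body": {
  "deltas": [
    [0, 0.2, -0.7, 0, 0, 0],
    [0, 0.6, -1.3, 0, 0, 0],
    [0, 1.1, -1.8, 0, 0, 0],
    [0, 1.5, -2.1, 0, 0, 0],
    [0, 1.7, -2.2, 0, 0, 0],
    [0, 1.7, -2.2, 0, 0, 0],
    [0, 1.7, -2.2, 0, 0, 0],
    [0, 1.7, -2.2, 0, 0, 0]
  ]
}}

```text
clock: 18.7
ee_pos: [0.5683, -0.0889, 0.2587]
ee_rot: [179.9, -0.1, -167.5]
ft_force: [0.6, 0.5, -1.1]
width: 0.0853
grip_force: 0.0
```

Run:
```python
from h import *
s=st();im,c=look([('green',.08),('red',.1505),('blue',.1105)],'w6')
k=proj(c,[.591,-.188,.08])[0];print('label',k,label(im,c,.08,k,30,150))
k=proj(c,[.5735,.2488,.1505])[0];print('red at px',k)
print(go([.5735,.2488,.2],189.5,s))
```

```text
18.7 pos [ 0.5683 -0.0889  0.2587] rot [ 179.94   -0.1  -167.55] F [ 0.6  0.5 -1.1] w 0.0853 g 0.0
green px [181. 170.] mm [ 590.7 -187.9] size [87.5 58. ] long axis deg 12.4
blue px [453. 195.] mm [565.9 175.5] size [218.3 204.3] long axis deg -86.0
label [180.9162 160.7395] [ 591.8 -188.6   37.8   23.5   12.5]
red at px [542.1625 238.0486]
[-1.3    5.477  0.982  0.005 -0.011  0.295]
```

View pics/w6.png

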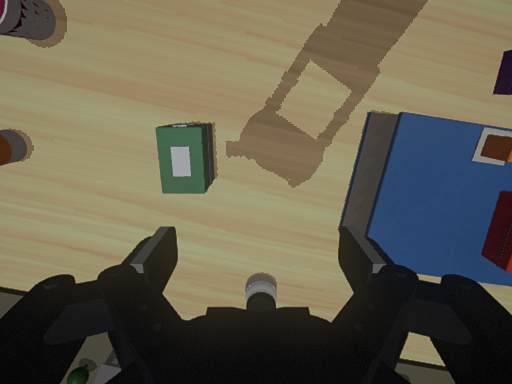

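Green sits squarely on grey: centre (590.7,-187.9) and yaw 12.4, against grey at about (590.7,-187.5) and 12.5. Now I fetch red.

{"method": "send_rows", "body": {
  "deltas": [
    [-0.08, 0.3, 0, 0, 0, 0],
    [-0.22, 0.9, 0, 0, 0, 0.1],
    [-0.42, 1.7, 0, 0, 0, 0.2],
    [-0.64, 2.6, 0, 0, 0, 0.3],
    [-0.86, 3.5, 0, 0, 0, 0.3],
    [-1.08, 4.4, 0, 0, 0, 0.3],
    [-1.22, 5.1, 0.1, 0, 0, 0.3],
    [-1.3, 5.48, 0.3, 0, 0, 0.3]
  ]
}}

```text
clock: 19.75
ee_pos: [0.573, 0.2531, 0.2423]
ee_rot: [180.0, 0.1, -170.3]
ft_force: [0.1, -0.3, -0.2]
width: 0.0855
grip_force: 0.0
```

Run:
```python
from h import *
s=st();im,c=look([('red',.1505),('orange',.1505),('blue',.1105)],'w7')
k=proj(c,[.5735,.2488,.1505])[0];print('label',k,label(im,c,.1505,k,40,150))
print(go([.5735,.2488,.086],189.5,s))
```

```text
19.75 pos [0.573  0.2531 0.2423] rot [ 179.96    0.07 -170.33] F [ 0.1 -0.3 -0.2] w 0.0855 g 0.0
red px [341. 217.] mm [603.7 348.2] size [46.4 31. ] long axis deg -18.5
red px [254. 174.] mm [573.7 249.8] size [89.3 59. ] long axis deg 9.6
orange px [195.  72.] mm [485.5 180.4] size [25.5 24.9] long axis deg 5.3
blue px [260. 277.] mm [717.4 280.8] size [54.2 36.4] long axis deg -88.0
blue px [215. 147.] mm [564.7 185.6] size [234.1 203.6] long axis deg -86.1
label [253.3589 176.0423] [574.2 250.   39.3  23.3   8.8]
[ 0.007 -0.074  2.605  0.005  0.007  0.017]
```

{"method": "send_rows", "body": {
  "deltas": [
    [0, 0, 0.3, 0, 0, 0],
    [0, 0, 0.8, 0, 0, 0],
    [0, 0, 1.4, 0, 0, 0],
    [0, 0, 1.9, 0, 0, 0],
    [0, 0, 2.3, 0, 0, 0],
    [0, 0, 2.5, 0, 0, 0],
    [0, 0, 2.6, 0, 0, 0],
    [0, 0, 2.6, 0, 0, 0]
  ]
}}

```text
clock: 20.8
ee_pos: [0.574, 0.2494, 0.0864]
ee_rot: [-180.0, 0.0, -170.5]
ft_force: [0.2, 0.0, -0.3]
width: 0.0852
grip_force: 0.0
```

{"method": "send_rows", "body": {
  "deltas": [
    [0, 0, 0, 0, 0, 0],
    [0, 0, 0, 0, 0, 0],
    [0, 0, 0, 0, 0, 0],
    [0, 0, 0, 0, 0, 0],
    [0, 0, 0, 0, 0, 0],
    [0, 0, 0, 0, 0, 0],
    [0, 0, 0, 0, 0, 0],
    [0, 0, 0, 0, 0, 0]
  ],
  "fingers": -0.2,
  "newtons": 40
}}

```text
clock: 21.8
ee_pos: [0.5745, 0.2499, 0.0873]
ee_rot: [180.0, 0.1, -170.5]
ft_force: [-0.3, 0.7, 6.2]
width: 0.0593
grip_force: 44.7
```

Red is gripped (59.3 mm, 45 N). I'm lifting it and carrying it to the viewing spot beside the stack.

{"method": "send_rows", "body": {
  "deltas": [
    [0, 0, -0.1, 0, 0, 0],
    [0, 0, -0.4, 0, 0, 0],
    [0, 0, -0.9, 0, 0, 0],
    [0.02, -0.1, -1.5, 0, 0, 0],
    [0.06, -0.4, -2.1, 0, 0, 0],
    [0.12, -0.9, -2.6, 0, 0, 0],
    [0.21, -1.6, -3.0, 0, 0, 0],
    [0.32, -2.4, -3.2, 0, 0, 0]
  ]
}}

```text
clock: 22.8
ee_pos: [0.579, 0.1034, 0.2809]
ee_rot: [-180.0, 0.2, -170.4]
ft_force: [0.2, -0.0, -2.8]
width: 0.0592
grip_force: 44.0
```

{"method": "send_rows", "body": {
  "deltas": [
    [0.11, -0.8, -0.05, 0, 0, -0.05],
    [0.22, -1.6, -0.1, 0, 0, -0.1],
    [0.31, -2.3, -0.1, 0, 0, -0.2],
    [0.38, -2.8, -0.1, 0, 0, -0.3],
    [0.42, -3.05, -0.1, 0, 0, -0.3],
    [0.43, -3.1, -0.1, 0, 0, -0.3],
    [0.43, -3.1, -0.1, 0, 0, -0.3],
    [0.43, -3.1, -0.1, 0, 0, -0.3]
  ]
}}

```text
clock: 23.8
ee_pos: [0.5838, -0.0822, 0.2841]
ee_rot: [180.0, 0.0, -167.4]
ft_force: [-0.5, -0.5, -1.6]
width: 0.0592
grip_force: 43.9
```

Run:
```python
from h import *
s=st();im,c=look([],'w8');P=s['ee_pos']
k=proj(c,[.591,-.188,.08])[0];g=label(im,c,.08,k,22,190);print('green',k,g)
z=P[2]+.0632;k=proj(c,[P[0],P[1],z])[0];r=label(im,c,z,k,50,130);print('red held',k,r)
t=P.copy();t[:2]+=(g[:2]-r[:2])/1000;t[2]=.0568;print('target',t,go(t,192.5,s),go([.591,-.188,.0568],192.5,s))
```

```text
23.8 pos [ 0.5838 -0.0822  0.2841] rot [ 179.98    0.01 -167.41] F [-0.5 -0.5 -1.6] w 0.0592 g 43.9
green [182.7042 145.0865] [ 592.  -188.4   37.8   23.    12.5]
red held [257.7021 259.3296] [584.3 -82.2  39.9  24.1  12.6]
target [ 0.5915 -0.1884  0.0568] [ 0.261 -1.757  3.788  0.002  0.001  0.009] [ 0.268 -1.748  3.788  0.002  0.001  0.009]
```

{"method": "send_rows", "body": {
  "deltas": [
    [0.04, -0.3, 0, 0, 0, 0],
    [0.12, -0.8, 0.1, 0, 0, 0],
    [0.2, -1.3, 0.5, 0, 0, 0],
    [0.25, -1.65, 1.0, 0, 0, 0],
    [0.26, -1.755, 1.7, 0, 0, 0],
    [0.26, -1.755, 2.3, 0, 0, 0],
    [0.26, -1.755, 2.8, 0, 0, 0],
    [0.26, -1.755, 3.2, 0, 0, 0]
  ]
}}

```text
clock: 24.85
ee_pos: [0.5907, -0.1904, 0.0903]
ee_rot: [180.0, -0.1, -167.5]
ft_force: [0.2, -0.9, -2.6]
width: 0.0594
grip_force: 44.0
```

{"method": "send_rows", "body": {
  "deltas": [
    [0, 0, 0.2, 0, 0, 0],
    [0, 0, 0.35, 0, 0, 0],
    [0, 0, 0.43, 0, 0, 0],
    [0, 0, 0.49, 0, 0, 0],
    [0, 0, 0.53, 0, 0, 0],
    [0, 0, 0.56, 0, 0, 0],
    [0, 0, 0.58, 0, 0, 0],
    [0, 0, 0.58, 0, 0, 0]
  ]
}}

```text
clock: 25.85
ee_pos: [0.5914, -0.1895, 0.0572]
ee_rot: [-180.0, 0.0, -167.5]
ft_force: [0.7, -1.0, -1.7]
width: 0.0593
grip_force: 44.0
```

{"method": "send_rows", "body": {
  "deltas": [
    [0, 0.02, -0.03, 0, 0, 0],
    [0, 0.02, -0.02, 0, 0, 0],
    [0, 0.02, 0, 0, 0, 0],
    [0, 0.02, 0.01, 0, 0, 0],
    [0, 0.02, 0.02, 0, 0, 0],
    [0, 0.02, 0.02, 0, 0, 0],
    [0, 0.02, 0.02, 0, 0, 0],
    [0, 0.02, 0.02, 0, 0, 0]
  ]
}}

```text
clock: 26.85
ee_pos: [0.5911, -0.1884, 0.0569]
ee_rot: [180.0, -0.0, -167.5]
ft_force: [-3.6, 0.9, 4.4]
width: 0.0593
grip_force: 44.7
```

Light contact. I'm releasing red, rising and checking the stack.

{"method": "send_rows", "body": {
  "deltas": [
    [0, 0, 0, 0, 0, 0],
    [0, 0, 0, 0, 0, 0],
    [0, 0, 0, 0, 0, 0],
    [0, 0, 0, 0, 0, 0],
    [0, 0, -0.2, 0, 0, 0],
    [0, 0, -0.6, 0, 0, 0],
    [0, 0, -1.2, 0, 0, 0],
    [0, 0, -1.9, 0, 0, 0]
  ],
  "fingers": 1
}}

```text
clock: 27.85
ee_pos: [0.5908, -0.1882, 0.1715]
ee_rot: [180.0, -0.0, -167.5]
ft_force: [0.5, -0.6, 0.1]
width: 0.0853
grip_force: 0.0
```

{"method": "send_rows", "body": {
  "deltas": [
    [0.02, 0.2, -0.6, 0, 0, 0],
    [0.06, 0.6, -1.1, 0, 0, 0],
    [0.1, 1.1, -1.5, 0, 0, 0],
    [0.14, 1.5, -1.7, 0, 0, 0],
    [0.16, 1.7, -1.8, 0, 0, 0.3],
    [0.16, 1.7, -1.8, 0, 0, 0.6],
    [0.16, 1.7, -1.8, 0, 0, 0.87],
    [0.16, 1.7, -1.8, 0, 0, 0.87]
  ]
}}

```text
clock: 28.85
ee_pos: [0.5593, -0.0905, 0.2777]
ee_rot: [180.0, -0.0, -176.2]
ft_force: [-0.9, -0.9, 0.3]
width: 0.0855
grip_force: 0.0
```

Run:
```python
from h import *
s=st();im,c=look([('red',.12),('orange',.1505),('blue',.1105)],'w9')
k=proj(c,[.591,-.188,.12])[0];print(k,label(im,c,.12,k,30,170))
print(go([.4852,.180,.25],183.85,s))
```

```text
28.85 pos [ 0.5593 -0.0905  0.2777] rot [ 179.99   -0.04 -176.16] F [-0.9 -0.9  0.3] w 0.0855 g 0.0
red px [180. 180.] mm [ 589.7 -187.2] size [89.8 61.3] long axis deg 12.5
blue px [455. 272.] mm [704.  209.2] size [72.4 31.7] long axis deg -87.7
blue px [451. 166.] mm [566.4 167.4] size [202.4 200.9] long axis deg 3.8
[179.8664 182.4574] [ 591.3 -188.9   39.1   23.2   12.9]
[ 0.93   4.581  0.464  0.001 -0.004 -0.001]
```

The stack is square: the red label matches the green label below it to about 1 mm. Moving over the lid's grip block.

{"method": "send_rows", "body": {
  "deltas": [
    [0.06, 0.3, 0, 0, 0, 0],
    [0.18, 0.9, 0, 0, 0, 0],
    [0.34, 1.7, 0, 0, 0, 0],
    [0.52, 2.55, 0, 0, 0, 0],
    [0.69, 3.4, 0.1, 0, 0, 0],
    [0.82, 4.05, 0.3, 0, 0, 0],
    [0.9, 4.45, 0.5, 0, 0, 0],
    [0.93, 4.58, 0.6, 0, 0, 0]
  ]
}}

```text
clock: 29.9
ee_pos: [0.4843, 0.1814, 0.2413]
ee_rot: [180.0, -0.1, -176.0]
ft_force: [0.0, -0.6, -0.4]
width: 0.0856
grip_force: 0.0
```

Run:
```python
from h import *
s=st();im,c=look([('orange',.1505),('blue',.1105)],'w10',150)
print(go([.4852,.180,.084],183.85,s))
```

```text
29.9 pos [0.4843 0.1814 0.2413] rot [ 179.99   -0.07 -176.03] F [ 0.  -0.6 -0.4] w 0.0856 g 0.0
orange px [256. 177.] mm [485.4 179.7] size [24.6 24.2] long axis deg -86.1
blue px [311. 309.] mm [671.7 267.7] size [62.  24.1] long axis deg 72.5
blue px [258. 211.] mm [565.  185.2] size [234.1 203.4] long axis deg -86.1
[-0.016 -0.024  2.622  0.001 -0.007  0.012]
```

View pics/w10.png

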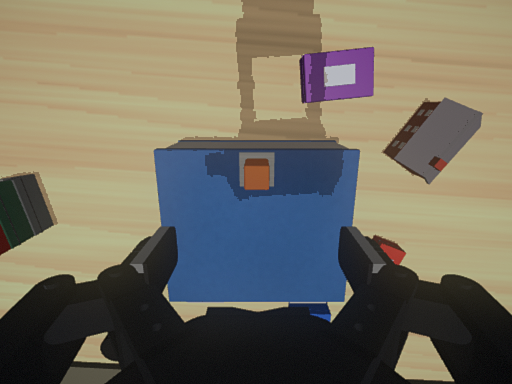

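The view shows the empty lid with the orange block at (256,173), and its centre measures (485.4,179.7). The stack stands at the left edge of the picture. Descending and gripping the block.

{"method": "send_rows", "body": {
  "deltas": [
    [-0.01, 0, 0.3, 0, 0, 0],
    [-0.01, 0, 0.8, 0, 0, 0],
    [-0.01, 0, 1.4, 0, 0, 0],
    [-0.01, 0, 1.9, 0, 0, 0],
    [-0.01, 0, 2.3, 0, 0, 0],
    [-0.01, 0, 2.5, 0, 0, 0],
    [-0.01, 0, 2.6, 0, 0, 0],
    [-0.01, 0, 2.6, 0, 0, 0]
  ]
}}

```text
clock: 30.95
ee_pos: [0.4867, 0.1795, 0.0863]
ee_rot: [-180.0, 0.0, -176.2]
ft_force: [-1.2, 0.1, 0.1]
width: 0.0854
grip_force: 0.0
```

{"method": "send_rows", "body": {
  "deltas": [
    [0, 0, 0, 0, 0, 0],
    [0, 0, 0, 0, 0, 0],
    [0, 0, 0, 0, 0, 0],
    [0, 0, 0, 0, 0, 0],
    [0, 0, 0, 0, 0, 0],
    [0, 0, 0, 0, 0, 0],
    [0, 0, 0, 0, 0, 0],
    [0, 0, 0, 0, 0, 0]
  ],
  "fingers": -0.9,
  "newtons": 60
}}

```text
clock: 31.95
ee_pos: [0.4865, 0.1802, 0.0865]
ee_rot: [179.9, 0.0, -176.2]
ft_force: [-2.9, 4.1, 5.7]
width: 0.0249
grip_force: 60.0
```

The block is gripped at 25 mm and 60 N. Now a slow pull along the hinge arc.

{"method": "send_rows", "body": {
  "deltas": [
    [0, 0, -0.02, 0, 0.04, 0],
    [0, 0, -0.04, 0, 0.08, 0],
    [0, 0, -0.06, 0, 0.115, 0],
    [0, 0, -0.08, 0, 0.15, 0],
    [0, 0, -0.1, 0, 0.19, 0],
    [0, 0, -0.12, 0, 0.23, 0],
    [0, 0, -0.135, 0, 0.26, 0],
    [0, 0, -0.15, 0, 0.29, 0]
  ]
}}

```text
clock: 32.95
ee_pos: [0.4853, 0.1802, 0.0935]
ee_rot: [179.9, -3.0, -176.2]
ft_force: [-1.3, 5.5, -4.8]
width: 0.0251
grip_force: 59.1
```

{"method": "send_rows", "body": {
  "deltas": [
    [0, 0, -0.02, 0, 0.04, 0],
    [0, 0, -0.04, 0, 0.08, 0],
    [0, 0, -0.06, 0, 0.115, 0],
    [0, 0, -0.08, 0, 0.15, 0],
    [0, 0, -0.1, 0, 0.19, 0],
    [0, 0, -0.12, 0, 0.23, 0],
    [0, 0, -0.135, 0, 0.26, 0],
    [0, 0, -0.15, 0, 0.29, 0]
  ]
}}

```text
clock: 33.95
ee_pos: [0.4853, 0.1802, 0.1031]
ee_rot: [179.9, -6.0, -176.2]
ft_force: [-5.2, 5.0, 0.4]
width: 0.0254
grip_force: 59.8
```

The seal has let go, as the force has dropped. Continuing to about 0.2 rad.

{"method": "send_rows", "body": {
  "deltas": [
    [0, 0, -0.02, 0, 0.04, 0],
    [0, 0, -0.04, 0, 0.08, 0],
    [0, 0, -0.06, 0, 0.115, 0],
    [0, 0, -0.08, 0, 0.15, 0],
    [0, 0, -0.1, 0, 0.19, 0],
    [0, 0, -0.12, 0, 0.23, 0],
    [0, 0, -0.135, 0, 0.26, 0],
    [0, 0, -0.15, 0, 0.29, 0]
  ]
}}

```text
clock: 34.95
ee_pos: [0.4855, 0.1802, 0.1121]
ee_rot: [180.0, -9.0, -176.2]
ft_force: [-7.4, 3.9, 2.1]
width: 0.0252
grip_force: 59.9
```

{"method": "send_rows", "body": {
  "deltas": [
    [0, 0, -0.02, 0, 0.04, 0],
    [0, 0, -0.04, 0, 0.08, 0],
    [0, 0, -0.06, 0, 0.115, 0],
    [0, 0, -0.08, 0, 0.15, 0],
    [0, 0, -0.1, 0, 0.19, 0],
    [0, 0, -0.12, 0, 0.23, 0],
    [0, 0, -0.135, 0, 0.26, 0],
    [0, 0, -0.15, 0, 0.29, 0]
  ]
}}

```text
clock: 35.95
ee_pos: [0.4861, 0.1803, 0.121]
ee_rot: [180.0, -12.0, -176.2]
ft_force: [-10.1, 3.7, 3.4]
width: 0.0251
grip_force: 60.0
```

{"method": "send_rows", "body": {
  "deltas": [
    [0, 0, 0, 0, 0, 0],
    [0, 0, 0, 0, 0, 0],
    [0, 0, 0, 0, 0, 0],
    [0, 0, 0, 0, 0, 0],
    [0, 0, 0, 0, 0, 0],
    [0, 0, 0, 0, 0, 0],
    [0, 0, 0, 0, 0, 0],
    [0, 0, 0, 0, 0, 0]
  ]
}}

```text
clock: 36.95
ee_pos: [0.4863, 0.1803, 0.1213]
ee_rot: [180.0, -12.0, -176.2]
ft_force: [-8.9, 4.9, 4.3]
width: 0.0251
grip_force: 60.1
```

Run:
```python
from h import *
s=st();im,c=look([],'w11')
# front edge of lid: lowest-x blue line in the wrist picture against the height it must have
h=cv2.cvtColor(im,cv2.COLOR_RGB2HSV);m=sum(cv2.inRange(h,a,b) for a,b in HSV['blue'])
q=max(cv2.findContours(m,cv2.RETR_EXTERNAL,cv2.CHAIN_APPROX_NONE)[0],key=cv2.contourArea)[:,0].astype(float)
for th in(0,.1,.15,.2,.25):
    hx,hy=.6651,.1925;a=np.deg2rad(3.85) # hinge
    hx=.4853+.18*np.cos(a);hy=.1798+.18*np.sin(a)
    r=203*np.cos(th)-10*np.sin(th);zz=.1005+.203*np.sin(th)+.010*np.cos(th)
    P=[[hx-r/1000*np.cos(a)-w*np.sin(a),hy-r/1000*np.sin(a)+w*np.cos(a),zz] for w in(-.118,0,.118)]
    print(th,round(zz,4),proj(c,P).round(0).tolist())
print('blue bbox',q.min(0),q.max(0),'left/right corners top',q[q[:,1]<q[:,1].min()+12].min(0),q[q[:,1]<q[:,1].min()+12].max(0))
t=arm.snapshot('top');ct=arm.camera_model('top')
for b in blobs(t,'red',.12,ct,(280,170,340,230),40):print(*b)
```

```text
36.95 pos [0.4863 0.1803 0.1213] rot [ 179.96  -11.98 -176.16] F [-8.9  4.9  4.3] w 0.0251 g 60.1
0 0.1105 [[95.0, 175.0], [257.0, 175.0], [419.0, 174.0]]
0.1 0.1307 [[77.0, 179.0], [257.0, 179.0], [437.0, 179.0]]
0.15 0.1407 [[66.0, 183.0], [257.0, 183.0], [448.0, 182.0]]
0.2 0.1506 [[54.0, 188.0], [257.0, 188.0], [460.0, 187.0]]
0.25 0.1604 [[41.0, 194.0], [257.0, 194.0], [473.0, 194.0]]
blue bbox [224. 187.] [456. 297.] left/right corners top [224. 187.] [456. 198.]
red px [310. 199.] mm [ 588.4 -186.1] size [89.9 60.5] long axis deg 12.2
```

The lid's front edge matches a lid angle of about 0.19 to 0.2 rad (corner at (456,187)), roughly 4 cm up. The stack is still square, so I'm handing in while holding.

```bash
python3 -c "
from station import arm
print(arm.sign_off())"
```

```text
the job is handed in; nothing more can be done
None
```

I stacked green squarely on grey and red squarely on green, pulled the lid free of its seal, and handed the job in after about 37 s with the gripper still holding the lid about 4 cm open at the front edge. On the first try for green the shut fingertips pressed on the case top at about 10 N. The real fingertips sit about 33 mm behind the reported TCP; I corrected for that, and the case had not moved.

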